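# Sort sample tubes and marker into colour-matched trays

### The job

Clear up the sampling desk: lay the two red-capped tubes in the red tray, the two purple-capped tubes in the purple tray and the marker pen in the grey tray, each lying flat along a trough of its own, either way round. Do not shift the pump bottle or the water bottle.

Things in the scene. Friction and masses are not known exactly. Their poses are not given: they have to be found in the camera images.
- red_tube_a: One of two alike red-capped sample tubes lying on the desk, under 40 g: 98 mm long, clear tube 17.8 in diameter, red cap 23.6 in diameter. Origin on the axis at mid-length, 11 mm above the desk. x axis along the tube towards the cap: cap from x = 32 to 49 mm, plain tube from -49 to 32. Grip it across the plain tube; it can roll.
- red_tube_b: One of two alike red-capped sample tubes lying on the desk, under 40 g: 98 mm long, clear tube 17.8 in diameter, red cap 23.6 in diameter. Origin on the axis at mid-length, 11 mm above the desk. x axis along the tube towards the cap: cap from x = 32 to 49 mm, plain tube from -49 to 32. Grip it across the plain tube; it can roll.
- purple_tube_a: One of two alike purple-capped sample tubes lying on the desk, under 40 g: 98 mm long, clear tube 17.8 in diameter, purple cap 23.6 in diameter. Origin on the axis at mid-length, 11 mm above the desk. x axis along the tube towards the cap: cap from x = 32 to 49 mm, plain tube from -49 to 32. Grip it across the plain tube; it can roll.
- purple_tube_b: One of two alike purple-capped sample tubes lying on the desk, under 40 g: 98 mm long, clear tube 17.8 in diameter, purple cap 23.6 in diameter. Origin on the axis at mid-length, 11 mm above the desk. x axis along the tube towards the cap: cap from x = 32 to 49 mm, plain tube from -49 to 32. Grip it across the plain tube; it can roll.
- marker_pen: White marker pen with a black cap lying on the desk, 135 mm long and about 16 mm thick, under 40 g. Origin at the centre of its underside, mid-length; the y axis runs along the pen. It can be gripped across its middle; it can roll.
- red_tray: Red open tray for the red-capped tubes, fixed, 166 (x) x 138 (y) mm, walls 3 thick, 20 high. Origin: centre of underside. Inside, two shallow V troughs run along x, 160 long, 66 wide, centre lines at y = +33 and -33; V bottom 6 above the desk, rising 13 degrees to a ridge (y = 0) and side walls at 13.6. A tube lies there with its axis 15 to 18 above the desk. Fingers opened over 60 may hit a neighbour.
- purple_tray: Purple open tray for the purple-capped tubes, fixed, 166 (x) x 138 (y) mm, walls 3 thick, 20 high. Origin: centre of underside. Inside, two shallow V troughs run along x, 160 long, 66 wide, centre lines at y = +33 and -33; V bottom 6 above the desk, rising 13 degrees to a ridge (y = 0) and side walls at 13.6. A tube lies there with its axis 15 to 18 above the desk. Fingers opened over 60 may hit a neighbour.
- grey_tray: Grey open tray for the marker pen (either trough), fixed, 166 (x) x 138 (y) mm, walls 3 thick, 20 high. Origin: centre of underside. Inside, two shallow V troughs run along x, 160 long, 66 wide, centre lines at y = +33 and -33; V bottom 6 above the desk, rising 13 degrees to a ridge (y = 0) and side walls at 13.6. A tube lies there with its axis 15 to 18 above the desk. Fingers opened over 60 may hit a neighbour.
- pump_bottle: White bottle with a red pump head, 61 x 73 mm, 181 mm tall, standing loose at the far right corner of the desk; bystander, to be left where it is. Origin at the centre of its underside.
- drink_bottle: Clear water bottle with blue cap, 67 mm in diameter, 228 mm tall, standing loose at the far left corner of the desk; bystander, to be left where it is. Origin at the centre of its underside.
There are look-alikes about, which are no part of the job. What is shaped like the marker_pen but orange is not meant.

How it is judged:
By the outcome, as a careful person would: the job done as asked, in the order asked, and still so for the second after the job is handed in, with the robot touching nothing.
It also fails if it takes over 112 s, if anything falls off the work surface, if the arm or the gripper's body presses on something with over 40 N, if the wrist force passes 120 N, or if a joint passes its speed limit or range.

### The arm

A 7-joint arm with a two-finger parallel gripper is mounted at the origin on a cart in front of the work surface, level with it; the furniture and walls round the work are solid. World frame = base frame: x ahead of the robot, y to its left, z up, the work surface at z = 0. Lengths are in m, angles in rad, forces in N, time in s.
With the tool pointing down it reaches from about 0.425 to 0.925 m from the base axis. Payload 6.8 kg.
Tool frame: the origin (TCP) lies at the very end of the fingers, on their centre line; the grasp point (between the pads) lies 19 mm behind it (bot.grip_depth is the distance from the TCP to the grasp point, in m); z points along the fingers, y is the direction in which the jaws open and shut (so a half turn about z gives the same grasp; the last joint's range is limited). The gripper opens to 85 mm and grips with 20 to 120 N. Pads are 22 mm wide; open, the fingers measure 114 mm over their backs; the gripper's body (76 mm by 85 mm) begins 54 mm behind the grasp point. The pads swing forward as they close: fully open they stand 13 mm farther back than shut.
Start: joints at [1.235, 0.477, 0.022, 1.555, -0.011, 1.109, -0.083], TCP at [0.152, -0.658, 0.231] pointing down, gripper open.
Joint ranges: [-2.96, 2.96], [-0.34, 2.1], [-1.41, 1.46], [0.24, 2.44], [-1.37, 4.51], [0.17, 1.92], [-2.96, 2.96]. Speed limits (rad/s): [2.39, 2.39, 3.14, 3.14, 3.14, 3.14, 3.14].

### API

Orientations are given as a unit quaternion [w, x, y, z].
In Python, from station import bot gives the robot as it stands.
- The arm moves only by the tool step_arm, never from a script. Its argument "increments" is a list of rows, each a list of 7 numbers: the shift along the world's x, y, z in m, then the turn, a rotation vector about the world's x, y, z in degrees, then the gripper command: -1 is fully open, 1 is shut, values between are in proportion. In form: [[dx, dy, dz, rx, ry, rz, fingers], ...]. A call has 1 to 10 rows; each row is the pose to reach, as a shift and turn from the pose commanded when the call began; what a row does not reach only later rows make up. A row lasts 1/12 s, in which the tool goes at most 41.7 mm and 7.16 degrees, less where a joint would pass 70% of its speed; a pose out of reach is approached as far as the arm can. A call with a gripper value outside its range is refused whole. The fingers move at their own pace and stop on an object; "force" is the grip in N (left out, the last holds). Time passes only in rows, so rows that repeat a pose let the fingers close. It gives the time, the measured TCP pose, the force and the opening at its end, in the units of the state.
- bot.get_obs(): the state, without advancing time (a new reading comes with each control period).
- bot.read_camera(name): name is "scene" or "top" or "wrist"; returns a dict with "color" (420x560x3 uint8, red, green, blue), "intrinsics" (3x3 intrinsics, pixels), "extrinsics" (4x4, takes a point from camera to world coordinates). Camera axes: x right, y up, looking along -z (the intrinsics and any distortion apply to the point x, -y, -z); pixel columns grow to the right and rows downward; lengths in m; the calibration is good to about 2 mm. A picture is of the moment at which its call begins. There is no depth.
- bot.hand_in(): hands the job in, once; it reports no verdict.
Trained networks look in the newest picture that a camera, given by its name, has taken for a name from the list of things; names that differ only in an ending like _2 or _b are one class to them, and where a whole thing is asked for, a point or a joint stands for the part that bears it (a point fixed in the world has none). Each returns a list of dicts, best first, with "conf" (0 to 1); they miss things now and then, are a little off and sometimes report something else, mostly with a low value. They report only what shows in the picture. A call takes as long as a camera call. They do not tell look-alikes from the thing itself.
- bot.recognise(thing, camera): "location" ([column, row] as shares, 0 to 1, of the picture: columns of its width, rows of its height, amid what is visible of it).
- bot.place_of(thing, camera): "location" ([column, row] as shares, 0 to 1, of the picture: columns of its width, rows of its height: a listed point, or the origin of a listed thing).
The state is a dict: "t": time; "q": joint angles; "joint_vel": joint speeds; "joint_torque": joint torques, N m; "eef_pos": TCP position; "tool_rot": TCP orientation; "contact_force": force on the tool from outside, world axes, zero at the start; "torque": the same for the moment, N m; "gripper_width": opening from 0.0 (shut) to 1.0 (fully open).
Only numpy, scipy, OpenCV 4.12 (cv2) and the standard library are available. Lean on these libraries where they do the work, as an engineer would, in place of code of your own. Each camera call takes 0.05 s, during which the arm holds its last target.

## Working session

There is one attempt and no reset: what is moved stays moved. The work goes in short steps, Python scripts to look and compute and a tool call to move; the robot and the scene stay as the last step left them, time stands still between calls to the robot, and variables do not carry over. Pictures are saved under pics/ and viewed, and the job is handed in when it is done.

Besides the shell and the picture viewer there is one more tool, called after "Call:" by a JSON object that holds its "api" and its "payload". step_arm: Moves the arm, as the interface text tells. Its arguments: {"type":"object","properties":{"increments":{"type":"array","items":{"type":"array","items":{"type":"number"}}},"force":{"type":"number"}},"required":["increments"]}

```bash
mkdir -p pics; ls
python3 - <<'E'
from station import bot
import cv2
for n in ("scene","top","wrist"):
    d=bot.read_camera(n); cv2.imwrite(f"pics/{n}0.png",d["color"][:,:,::-1]); print(n,d["intrinsics"].round(1).tolist(),d["extrinsics"].round(3).tolist())
o=bot.get_obs(); print(o)
E
```

```text
pics
scene [[405.4, 0.0, 279.9], [0.0, 405.4, 215.5], [0.0, 0.0, 1.0]] [[-0.842, 0.416, -0.343, 0.015], [-0.539, -0.65, 0.535, 0.773], [-0.001, 0.636, 0.772, 1.143], [0.0, 0.0, 0.0, 1.0]]
top [[426.9, 0.0, 281.9], [0.0, 426.9, 209.1], [0.0, 0.0, 1.0]] [[-0.025, 0.994, -0.109, 0.378], [-1.0, -0.024, 0.01, -0.001], [0.007, 0.109, 0.994, 1.243], [0.0, 0.0, 0.0, 1.0]]
wrist [[291.4, 0.0, 277.3], [0.0, 291.4, 210.8], [0.0, 0.0, 1.0]] [[0.226, 0.939, 0.261, 0.218], [-0.974, 0.218, 0.06, -0.642], [-0.001, -0.268, 0.963, 0.373], [0.0, 0.0, 0.0, 1.0]]
{'t': 0.15, 'q': array([ 1.23491889,  0.47763285,  0.02235477,  1.55617879, -0.01145441,
        1.10929727, -0.08310076]), 'joint_vel': array([-1.13150696e-05, -3.48001204e-03, -1.32707499e-03, -3.59491194e-03,
       -2.19800705e-03,  8.55256517e-04,  7.92559877e-04]), 'joint_torque': array([ 2.37086279e-03, -5.96932375e+01,  1.61016360e+00, -2.81494421e+01,
        1.26994468e-02,  6.51529830e-03,  9.16514438e-06]), 'eef_pos': array([ 0.15230361, -0.65714648,  0.23055329]), 'tool_rot': array([-6.77955323e-04,  9.93519707e-01,  1.13657863e-01, -1.48746161e-04]), 'contact_force': array([ 0.07965044, -0.02116334, -0.52533753]), 'torque': array([ 0.01920112,  0.01388183, -0.01254976]), 'gripper_width': 1.0010321591384566}
```

View pics/scene0.png

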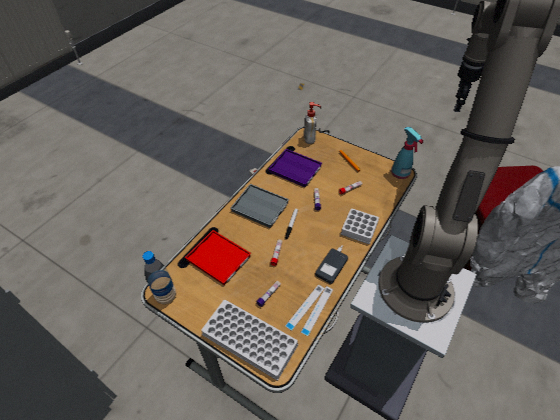

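View pics/top0.png

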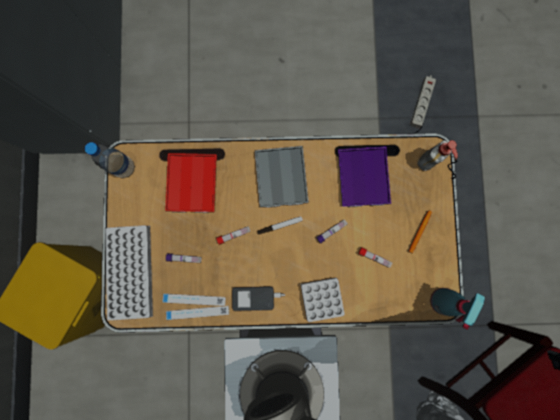

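View pics/wrist0.png

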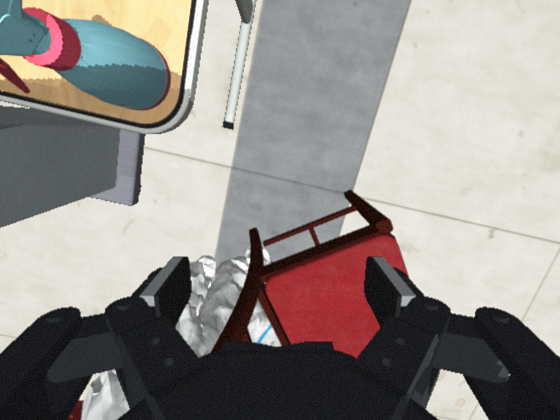

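The top view shows the red tubes near (232,236) and (375,258), the purple ones near (183,258) and (330,231), and the marker near (280,225). The orange pen at (420,231) is a decoy. Red, grey and purple trays sit at (191,182), (280,177) and (363,177). Next I'll measure them.

```bash
cat > h.py <<'E'
import numpy as np, cv2
from station import bot
def ray(d,u,v):
    K=d["intrinsics"];E=d["extrinsics"]
    p=np.array([(u-K[0,2])/K[0,0],-(v-K[1,2])/K[1,1],-1.0])
    return E[:3,3],E[:3,:3]@p
def at(d,u,v,z):
    o,r=ray(d,u,v); return o+r*(z-o[2])/r[2]
def proj(d,P):
    K=d["intrinsics"];E=d["extrinsics"]
    c=E[:3,:3].T@(np.asarray(P)-E[:3,3]); return K[0,2]+K[0,0]*c[0]/-c[2],K[1,2]-K[1,1]*c[1]/-c[2]
def rectify(d,x0,x1,y0,y1,z,s):
    # top-down orthographic image at height z: up=+x,left=+y ; s px per m
    W=int((y1-y0)*s);H=int((x1-x0)*s)
    jj,ii=np.meshgrid(np.arange(W),np.arange(H))
    X=x1-ii/s;Y=y1-jj/s
    K=d["intrinsics"];E=d["extrinsics"]
    P=np.stack([X,Y,np.full_like(X,z)],-1)-E[:3,3]
    c=P@E[:3,:3]
    u=K[0,2]-K[0,0]*c[...,0]/c[...,2];v=K[1,2]+K[1,1]*c[...,1]/c[...,2]
    return cv2.remap(d["color"],u.astype(np.float32),v.astype(np.float32),cv2.INTER_CUBIC)
E
python3 - <<'E'
from h import *
d=bot.read_camera("top")
for n,z in (("red_tube_a",.011),("purple_tube_a",.011),("marker_pen",0.),("red_tray",0),("purple_tray",0),("grey_tray",0),("pump_bottle",0),("drink_bottle",0)):
    for r in bot.place_of(n,"top"):
        if r["conf"]<.15: continue
        u,v=r["location"][0]*560,r["location"][1]*420
        print(n,round(r["conf"],2),round(u),round(v),at(d,u,v,z).round(3)[:2])
im=rectify(d,.33,.93,-.6,.6,.011,660)
for k in range(13):
    x=int(k*66); cv2.putText(im,f"{.6-k*.1:.1f}",(x,10),0,.35,(0,0,0)); cv2.line(im,(x,0),(x,400),(0,0,0),1)
for X in (.4,.5,.6,.7,.8,.9):
    y=int((.93-X)*660); cv2.line(im,(0,y),(800,y),(0,0,0),1); cv2.putText(im,f"{X:.1f}",(0,y),0,.35,(0,0,0))
cv2.imwrite("pics/rect0.png",im[:,:,::-1])
E
```

```text
red_tube_a 0.8 377 259 [ 0.363 -0.282]
red_tube_a 0.49 233 232 [0.45  0.128]
red_tube_a 0.23 431 162 [ 0.643 -0.455]
purple_tube_a 0.65 331 232 [ 0.443 -0.153]
purple_tube_a 0.6 184 257 [0.381 0.27 ]
marker_pen 0.75 420 231 [ 0.441 -0.414]
marker_pen 0.62 278 226 [ 0.466 -0.001]
red_tray 0.81 193 179 [0.61  0.245]
purple_tray 0.94 362 176 [ 0.606 -0.254]
grey_tray 0.86 283 177 [ 0.609 -0.018]
pump_bottle 0.68 430 161 [ 0.648 -0.457]
pump_bottle 0.16 124 167 [0.649 0.449]
drink_bottle 0.72 122 165 [0.657 0.456]
```

View pics/rect0.png

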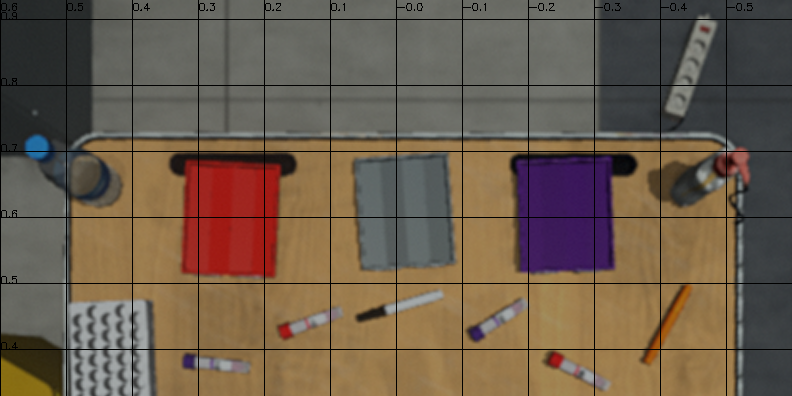

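```bash
cat > meas.py <<'E'
from h import *
def meas(d,x,y,z=.011,R=.075,s=1500,name=None):
    im=rectify(d,x-R,x+R,y-R,y+R,z,s)
    lab=cv2.cvtColor(im,cv2.COLOR_RGB2LAB).astype(float)
    med=np.median(lab.reshape(-1,3),0)
    m=(np.hypot(lab[...,1]-med[1],lab[...,2]-med[2])>14).astype(np.uint8)
    m=cv2.morphologyEx(m,cv2.MORPH_CLOSE,np.ones((9,9)))
    n,l,st,c=cv2.connectedComponentsWithStats(m)
    k=min((k for k in range(1,n) if st[k,4]>800),key=lambda k:np.hypot(*(c[k]-R*s)))
    cs,_=cv2.findContours((l==k).astype(np.uint8),cv2.RETR_EXTERNAL,cv2.CHAIN_APPROX_NONE)
    r=cv2.minAreaRect(max(cs,key=len)); b=cv2.boxPoints(r)
    e=[b[1]-b[0],b[2]-b[1]]; e.sort(key=lambda v:-np.hypot(*v)); e0=e[0]
    cx,cy=x+R-r[0][1]/s,y+R-r[0][0]/s
    ang=np.degrees(np.arctan2(-e0[0],-e0[1]))%180
    print(name,"centre",round(cx,4),round(cy,4),"axis deg(mod180)",round(ang,1),"size mm",[round(np.hypot(*v)/s*1000,1) for v in e])
    v=im.copy(); cv2.drawContours(v,[b.astype(int)],-1,(0,255,0),1)
    return v
E
python3 - <<'E'
from meas import *
d=bot.read_camera("top")
vs=[meas(d,x,y,name=n) for n,x,y in (("redA",.367,-.273),("redB",.44,.13),("purA",.443,-.153),("purB",.38,.27),("pen",.467,0),("tray r",.61,.245)) if n[:4]!="tray"]
ts=[rectify(d,y0-.11,y0+.11,x0-.11,x0+.11,.02,1022) for y0,x0 in ((.61,.25),(.61,-.01),(.61,-.255))]
a=[cv2.resize(v,(225,225)) for v in vs+ts[:3]]
out=np.vstack([np.hstack(a[:3]),np.hstack(a[3:6])] + [np.hstack(a[6:]+[a[0]*0]*(9-len(a)))])
cv2.imwrite("pics/m0.png",out[:590,:,::-1] if out.shape[0]<590 else cv2.resize(out,(600,600))[:,:,::-1])
E
```

```text
redA centre 0.3677 -0.2765 axis deg(mod180) 63.4 size mm [np.float32(103.2), np.float32(22.7)]
redB centre 0.4431 0.1298 axis deg(mod180) 111.0 size mm [np.float32(101.2), np.float32(22.5)]
purA centre 0.4483 -0.1537 axis deg(mod180) 124.9 size mm [np.float32(101.5), np.float32(26.1)]
purB centre 0.379 0.2733 axis deg(mod180) 84.3 size mm [np.float32(103.4), np.float32(23.7)]
pen centre 0.467 -0.0054 axis deg(mod180) 106.5 size mm [np.float32(136.3), np.float32(16.5)]
```

View pics/m0.png

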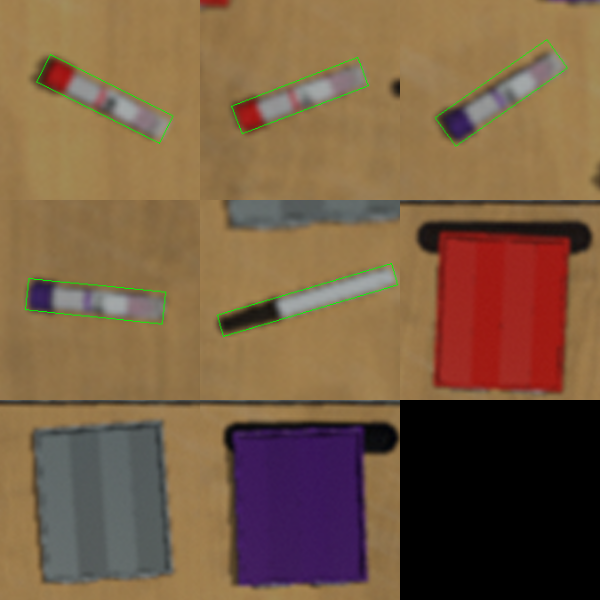

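Run:
```python
from h import *
d=bot.read_camera("top")
s=1500;R=.115
for n,x,y in (("red",.61,.25),("grey",.61,-.01),("purple",.61,-.255)):
  for z in (.02,):
    im=rectify(d,x-R,x+R,y-R,y+R,z,s); lab=cv2.cvtColor(im,cv2.COLOR_RGB2LAB).astype(float)
    c=np.median(lab[150:200,150:200].reshape(-1,3),0)
    m=(np.hypot(lab[...,1]-c[1],lab[...,2]-c[2])<(16 if n=="grey" else 28)).astype(np.uint8)
    if n=="grey": m&=(lab[...,0]>60).astype(np.uint8)
    m=cv2.morphologyEx(m,cv2.MORPH_OPEN,np.ones((15,15)))
    k,l,st,cc=cv2.connectedComponentsWithStats(m); i=1+np.argmax(st[1:,4])
    cs,_=cv2.findContours((l==i).astype(np.uint8),cv2.RETR_EXTERNAL,cv2.CHAIN_APPROX_NONE)
    r=cv2.minAreaRect(max(cs,key=len)); b=cv2.boxPoints(r)
    e=max([b[1]-b[0],b[2]-b[1]],key=lambda v:np.hypot(*v))
    a=np.degrees(np.arctan2(-e[0],-e[1]))
    print(n,round(x+R-r[0][1]/s,4),round(y+R-r[0][0]/s,4),round((a+90)%180-90,1),[round(q/s*1000) for q in r[1]])
print(proj(d,[.65,-.457,0]))
```

```text
red 0.5978 0.2495 -2.8 [143, 171]
grey 0.6081 -0.0124 4.1 [172, 144]
purple 0.6047 -0.2549 1.9 [172, 145]
(np.float64(429.78557806583035), np.float64(160.17036126576198))
```

Call:
{"api": "step_arm", "payload": {"increments": [[0, 0, 0.04, 0, 0, 5, -0.2], [0, 0, 0.08, 0, 0, 10, -0.2], [0, 0, 0.12, 0, 0, 15, -0.2], [0.01, 0, 0.155, 0, 0, 20, -0.2], [0.03, 0.01, 0.17, 0, 0, 25, -0.2], [0.065, 0.02, 0.17, 0, 0, 30, -0.2], [0.1, 0.035, 0.17, 0, 0, 35, -0.2], [0.135, 0.05, 0.17, 0, 0, 40, -0.2], [0.17, 0.065, 0.17, 0, 0, 45, -0.2], [0.2, 0.085, 0.17, 0, 0, 50.4, -0.2]], "force": 30}}

```text
t: 1.53
eef_pos: [0.3546, -0.5718, 0.401]
tool_rot: [0.0, 0.849, 0.528, 0.0]
contact_force: [-1.1, 0.3, -0.1]
gripper_width: 0.6
```

Call:
{"api": "step_arm", "payload": {"increments": [[0.002, 0.04, 0, 0, 0, 0, -0.2], [0.004, 0.08, 0, 0, 0, 0, -0.2], [0.005, 0.12, 0, 0, 0, 0, -0.2], [0.007, 0.16, 0, 0, 0, 0, -0.2], [0.009, 0.195, -0.02, 0, 0, 0, -0.2], [0.01, 0.225, -0.05, 0, 0, 0, -0.2], [0.012, 0.255, -0.08, 0, 0, 0, -0.2], [0.013, 0.275, -0.115, 0, 0, 0, -0.2], [0.014, 0.29, -0.15, 0, 0, 0, -0.2], [0.014, 0.296, -0.19, 0, 0, 0, -0.2]]}}

```text
t: 2.37
eef_pos: [0.3673, -0.2745, 0.2113]
tool_rot: [0.001, 0.85, 0.527, 0.001]
contact_force: [0.0, -1.1, -0.8]
gripper_width: 0.602
```

Call:
{"api": "step_arm", "payload": {"increments": [[0, 0, -0.03, 0, 0, 0, -0.2], [0, 0, -0.06, 0, 0, 0, -0.2], [0, 0, -0.06, 0, 0, 0, -0.2]]}}

```text
t: 2.62
eef_pos: [0.3632, -0.2745, 0.1468]
tool_rot: [-0.004, 0.85, 0.526, -0.002]
contact_force: [-0.5, 1.1, 0.0]
gripper_width: 0.598
```

Run:
```python
from h import *
d=bot.read_camera("wrist"); o=bot.get_obs(); print(o["t"],o["eef_pos"],o["tool_rot"],o["q"].round(2),o["gripper_width"])
im=d["color"].copy()
for P in ([.3677,-.2765,.011],list(o["eef_pos"])): 
    u,v=proj(d,P); print(u,v); cv2.circle(im,(int(u),int(v)),3,(0,255,0),-1)
cv2.imwrite("pics/w1.png",im[:,:,::-1])
```

```text
2.6667 [ 0.36470204 -0.27541718  0.14947542] [-0.00268715  0.85046681  0.5260208  -0.0010515 ] [ 0.83  0.25 -0.36  2.12  0.12  0.8  -0.07] 0.6003908506540494
283.143698570801 200.8562131498149
280.1656132395696 263.3247407808723
```

View pics/w1.png

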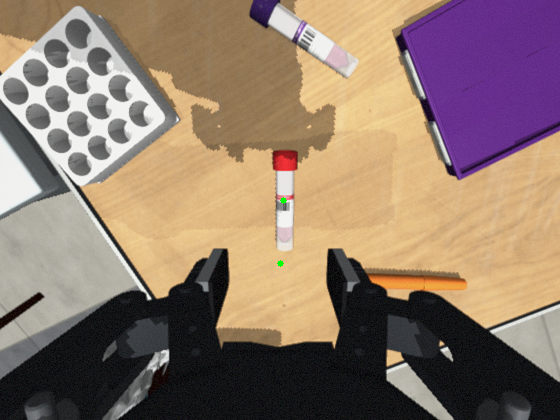

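The wrist picture shows the red tube from (285,155) to (285,250), vertical between the jaws. My computed centre at (283,201) falls on its middle, so I'm descending.

Call:
{"api": "step_arm", "payload": {"increments": [[0.001, 0, -0.035, 0, 0, 0, -0.2], [0.002, 0, -0.07, 0, 0, 0, -0.2], [0.002, 0, -0.1, 0, 0, 0, -0.2], [0.002, 0, -0.125, 0, 0, 0, -0.2], [0.002, 0, -0.138, 0, 0, 0, -0.2], [0.002, 0, -0.144, 0, 0, 0, -0.2], [0.002, 0, -0.144, 0, 0, 0, -0.2]]}}

```text
t: 3.25
eef_pos: [0.3693, -0.2773, 0.0078]
tool_rot: [0.0, 0.851, 0.526, 0.0]
contact_force: [-0.2, 0.1, 0.4]
gripper_width: 0.599
```

Call:
{"api": "step_arm", "payload": {"increments": [[0, 0, 0, 0, 0, 0, 0.2], [0, 0, 0, 0, 0, 0, 0.5], [0, 0, 0, 0, 0, 0, 0.8], [0, 0, 0, 0, 0, 0, 1], [0, 0, 0, 0, 0, 0, 1], [0, 0, 0, 0, 0, 0, 1], [0, 0, 0, 0, 0, 0, 1]]}}

```text
t: 3.83
eef_pos: [0.3695, -0.2774, 0.0087]
tool_rot: [0.001, 0.851, 0.526, 0.0]
contact_force: [-1.0, 0.9, 7.5]
gripper_width: 0.19
```

Call:
{"api": "step_arm", "payload": {"increments": [[0, 0, 0.03, 0, 0, 0, 1], [0, 0, 0.06, 0, 0, 0, 1], [0.005, 0.02, 0.09, 0, 0, 6, 1], [0.02, 0.05, 0.12, 0, 0, 12, 1], [0.034, 0.085, 0.13, 0, 0, 19, 1], [0.049, 0.12, 0.13, 0, 0, 26, 1], [0.063, 0.155, 0.13, 0, 0, 33, 1], [0.078, 0.19, 0.13, 0, 0, 40, 1], [0.093, 0.225, 0.13, 0, 0, 47, 1], [0.107, 0.26, 0.13, 0, 0, 54, 1]]}}

```text
t: 4.67
eef_pos: [0.476, -0.0151, 0.1382]
tool_rot: [0.001, 0.517, 0.856, 0.0]
contact_force: [0.4, -0.7, -0.5]
gripper_width: 0.19
```

Call:
{"api": "step_arm", "payload": {"increments": [[0.013, 0.033, 0, 0, 0, 7, 1], [0.027, 0.066, 0, 0, 0, 14, 1], [0.04, 0.1, 0, 0, 0, 21, 1], [0.054, 0.133, 0, 0, 0, 28, 1], [0.068, 0.166, 0, 0, 0, 35, 1], [0.082, 0.2, 0, 0, 0, 42, 1], [0.096, 0.233, 0, 0, 0, 49, 1], [0.11, 0.266, 0, 0, 0, 55, 1], [0.123, 0.3, 0, 0, 0, 59.8, 1], [0.123, 0.3, 0, 0, 0, 59.8, 1]]}}

```text
t: 5.5
eef_pos: [0.5985, 0.2915, 0.1384]
tool_rot: [0.0, 0.019, 1.0, 0.003]
contact_force: [-1.6, 1.4, 0.9]
gripper_width: 0.186
```

Run:
```python
from h import *
d=bot.read_camera("wrist"); o=bot.get_obs(); print(o["t"],o["eef_pos"],o["tool_rot"],o["q"].round(2),o["gripper_width"])
im=d["color"].copy()
cv2.imwrite("pics/w2.png",im[:,:,::-1])
```

```text
5.55 [0.59791948 0.28812559 0.13783856] [-1.34141912e-04  2.13949106e-02  9.99769406e-01  1.83706055e-03] [ 0.03  0.7  -0.85  1.62  0.58  1.08  0.54] 0.19017904544723047
```

View pics/w2.png

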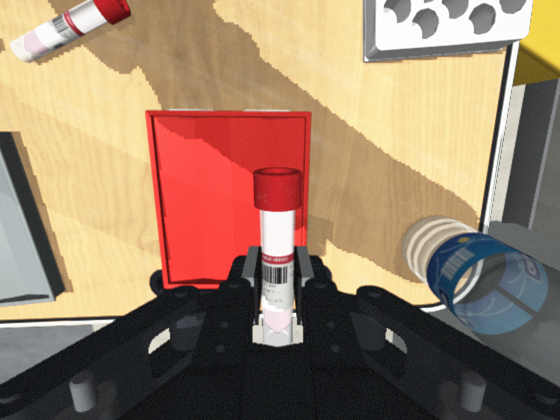

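The wrist view shows the tube held square, with its cap at (277,188). The red tray's rim has corners at about (148,112), (309,112) and (165,288). I'll refine the tray pose from this view.

Run:
```python
from h import *
d=bot.read_camera("wrist"); o=bot.get_obs(); print(o["t"],o["eef_pos"],o["contact_force"])
im=rectify(d,.48,.72,.14,.38,.02,2400)
im=cv2.resize(im,(580,580))
cv2.imwrite("pics/w3.png",im[:,:,::-1])
t=rectify(bot.read_camera("top"),.48,.72,.14,.38,.02,2400)
```

```text
5.6 [0.59802574 0.28512457 0.13742754] [ 0.25524566 -0.76024689 -0.7893288 ]
```

View pics/w3.png

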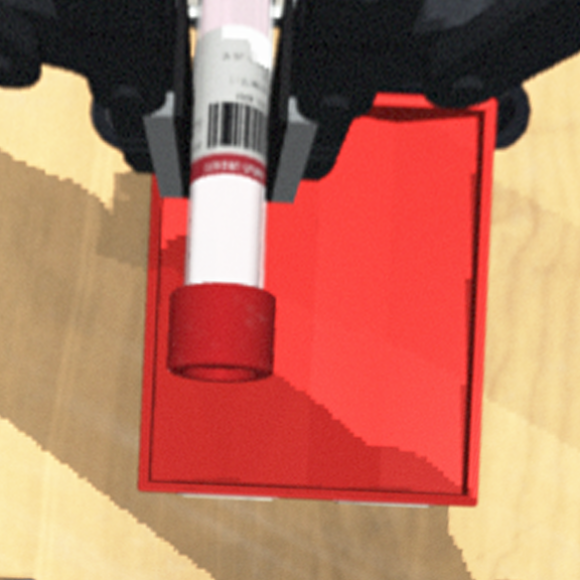

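Call:
{"api": "step_arm", "payload": {"increments": [[0, 0, -0.03, 0, 0, 0, 1], [0, 0, -0.06, 0, 0, 0, 1], [0, 0, -0.085, 0, 0, 0, 1], [0, 0, -0.1, 0, 0, 0, 1], [0, 0, -0.11, 0, 0, 0, 1], [0, 0, -0.116, 0, 0, 0, 1], [0, 0, -0.116, 0, 0, 0, 1]]}}

```text
t: 6.23
eef_pos: [0.5984, 0.2827, 0.0209]
tool_rot: [-0.0, 0.024, 1.0, -0.0]
contact_force: [-0.9, 0.2, 0.5]
gripper_width: 0.191
```

Call:
{"api": "step_arm", "payload": {"increments": [[0, 0, 0, 0, 0, 0, 0.5], [0, 0, 0, 0, 0, 0, 0.36], [0, 0, 0, 0, 0, 0, 0.36], [0, 0, 0, 0, 0, 0, 0.36], [0, 0, 0.01, 0, 0, 0, 0.36], [0, 0, 0.025, 0, 0, 0, 0.36], [0, 0, 0.05, 0, 0, 0, 0.36], [0, 0, 0.08, 0, 0, 0, 0.2], [0, 0, 0.11, 0, 0, 0, 0], [0, 0, 0.12, 0, 0, 0, -0.2]]}}

```text
t: 7.07
eef_pos: [0.6002, 0.2857, 0.148]
tool_rot: [0.003, 0.024, 1.0, 0.002]
contact_force: [0.7, 0.3, 0.6]
gripper_width: 0.597
```

Run:
```python
from meas import *
o=bot.get_obs(); print(o["t"],o["eef_pos"],o["contact_force"])
d=bot.read_camera("wrist");cv2.imwrite("pics/w4.png",d["color"][:,:,::-1])
d=bot.read_camera("top");cv2.imwrite("pics/top4.png",cv2.resize(d["color"][120:340,90:470],None,fx=2,fy=2,interpolation=2)[:,:,::-1])
```

```text
7.0667 [0.600222   0.28565009 0.14796731] [0.71122065 0.32269621 0.55113438]
```

View pics/w4.png

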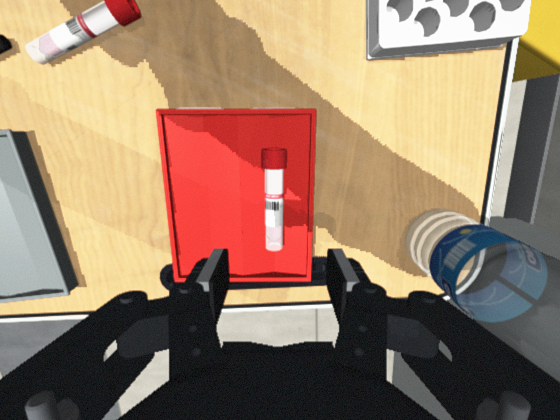

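View pics/top4.png

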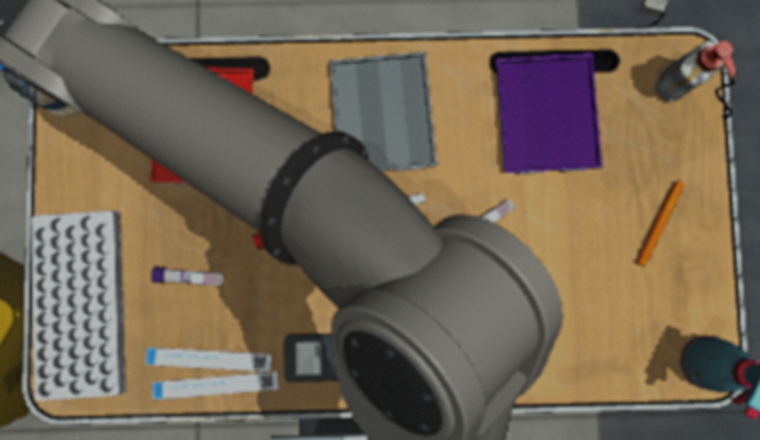

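Call:
{"api": "step_arm", "payload": {"increments": [[-0.02, -0.02, 0, 0, 0, -6, -0.2], [-0.05, -0.048, 0, 0, 0, -13, -0.2], [-0.08, -0.077, 0, 0, 0, -20, -0.2], [-0.11, -0.106, 0, 0, 0, -27, -0.2], [-0.135, -0.13, 0, 0, 0, -34, -0.2], [-0.15, -0.146, 0, 0, 0, -41, -0.2], [-0.1564, -0.1528, -0.01, 0, 0, -48, -0.2], [-0.1564, -0.1528, -0.03, 0, 0, -55, -0.2], [-0.1564, -0.1528, -0.05, 0, 0, -62, -0.2], [-0.1564, -0.1528, -0.06, 0, 0, -66.3, -0.2]]}}

```text
t: 8.0
eef_pos: [0.4403, 0.1293, 0.0792]
tool_rot: [-0.001, 0.57, 0.822, -0.001]
contact_force: [0.0, -0.5, 0.2]
gripper_width: 0.596
```

Run:
```python
from h import *
d=bot.read_camera("wrist"); o=bot.get_obs(); print(o["t"],o["eef_pos"],o["tool_rot"],o["q"].round(2))
im=d["color"].copy()
for P in ([.4431,.1298,.011],): 
    u,v=proj(d,P); print(u,v); cv2.circle(im,(int(u),int(v)),3,(0,255,0),-1)
cv2.imwrite("pics/w5.png",im[:,:,::-1])
```

```text
8.05 [0.43960543 0.12934003 0.07818751] [-0.00156274  0.57029872  0.82143323 -0.00209431] [ 0.12  0.43 -0.64  2.15  0.4   0.69 -0.44]
281.5146841083089 222.32668182709483
```

View pics/w5.png

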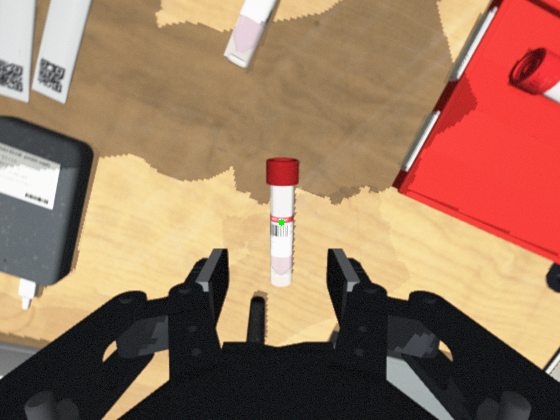

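Call:
{"api": "step_arm", "payload": {"increments": [[0.001, 0, -0.03, 0, 0, 0, -0.2], [0.002, 0, -0.055, 0, 0, 0, -0.2], [0.002, 0, -0.066, 0, 0, 0, -0.2], [0.002, 0, -0.071, 0, 0, 0, -0.2], [0.002, 0, -0.071, 0, 0, 0, 0.2], [0.002, 0, -0.071, 0, 0, 0, 0.6], [0.002, 0, -0.071, 0, 0, 0, 1], [0.002, 0, -0.071, 0, 0, 0, 1], [0.002, 0, -0.071, 0, 0, 0, 1], [0.002, 0, -0.071, 0, 0, 0, 1]]}}

```text
t: 8.88
eef_pos: [0.4448, 0.1309, 0.0113]
tool_rot: [0.001, 0.567, 0.824, 0.001]
contact_force: [-1.4, -0.3, 6.7]
gripper_width: 0.183
```

Call:
{"api": "step_arm", "payload": {"increments": [[0, 0, 0.03, 0, 0, 0, 1], [0, 0, 0.06, 0, 0, 7, 1], [0, 0, 0.09, 0, 0, 14, 1], [0.02, 0.011, 0.11, 0, 0, 21, 1], [0.045, 0.026, 0.12, 0, 0, 28, 1], [0.07, 0.04, 0.12, 0, 0, 35, 1], [0.1, 0.057, 0.12, 0, 0, 42, 1], [0.125, 0.072, 0.12, 0, 0, 49, 1], [0.145, 0.083, 0.12, 0, 0, 56, 1], [0.1515, 0.0867, 0.12, 0, 0, 62, 1]]}}

```text
t: 9.72
eef_pos: [0.5984, 0.2188, 0.1306]
tool_rot: [0.001, 0.059, 0.998, 0.001]
contact_force: [0.0, -0.4, -0.5]
gripper_width: 0.183
```

Call:
{"api": "step_arm", "payload": {"increments": [[0, 0, -0.02, 0, 0, 4.4, 1], [0, 0, -0.05, 0, 0, 4.4, 1], [0, 0, -0.075, 0, 0, 4.4, 1], [0, 0, -0.085, 0, 0, 4.4, 1], [0, 0, -0.085, 0, 0, 4.4, 1]]}}

```text
t: 10.13
eef_pos: [0.5939, 0.216, 0.0428]
tool_rot: [-0.002, 0.023, 1.0, -0.001]
contact_force: [-0.1, 0.4, -0.2]
gripper_width: 0.186
```

Run:
```python
from h import *
d=bot.read_camera("wrist"); o=bot.get_obs(); print(o["t"],o["eef_pos"],o["tool_rot"],o["gripper_width"],o["q"].round(2))
cv2.imwrite("pics/w6.png",d["color"][:,:,::-1])
```

```text
10.1833 [0.59497675 0.21691691 0.04478802] [-8.75429473e-04  2.31022318e-02  9.99732654e-01 -3.75581018e-04] 0.18140382592690854 [ 0.12  0.78 -0.81  1.75  0.69  0.93  0.54]
```

View pics/w6.png

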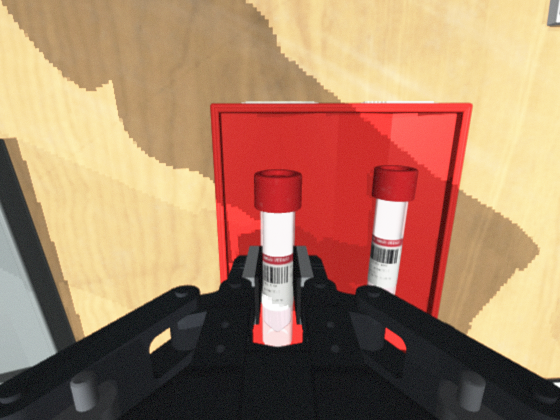

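Call:
{"api": "step_arm", "payload": {"increments": [[0, 0, -0.012, 0, 0, 0, 1], [0, 0, -0.02, 0, 0, 0, 1], [0, 0, -0.0235, 0, 0, 0, 1], [0, 0, -0.0235, 0, 0, 0, 1], [0, 0, -0.0235, 0, 0, 0, 0.5], [0, 0, -0.0235, 0, 0, 0, 0.36], [0, 0, -0.0235, 0, 0, 0, 0.36], [0, 0, -0.0235, 0, 0, 0, 0.36], [0, 0, -0.01, 0, 0, 0, 0.36], [0, 0, 0.01, 0, 0, 0, 0.36]]}}

```text
t: 11.02
eef_pos: [0.5943, 0.2166, 0.0547]
tool_rot: [-0.002, 0.023, 1.0, -0.001]
contact_force: [0.3, -0.1, 1.3]
gripper_width: 0.322
```

Call:
{"api": "step_arm", "payload": {"increments": [[0, 0, 0.03, 0, 0, 0, 0.36], [0, 0, 0.06, 0, 0, 0, 0.2], [0, 0, 0.09, 0, 0, 0, 0], [0, 0, 0.1, 0, 0, 0, -0.2], [0, 0, 0.1, 0, 0, 0, -0.2]]}}

```text
t: 11.43
eef_pos: [0.5972, 0.2187, 0.1597]
tool_rot: [0.003, 0.023, 1.0, 0.001]
contact_force: [-0.2, -0.0, -0.5]
gripper_width: 0.599
```

Run:
```python
from h import *
d=bot.read_camera("wrist"); o=bot.get_obs(); print(o["t"],o["eef_pos"],o["tool_rot"],o["gripper_width"],o["q"].round(2))
cv2.imwrite("pics/w7.png",d["color"][:,:,::-1])
```

```text
11.4833 [0.59622933 0.21774776 0.15723711] [1.51470614e-03 2.31485461e-02 9.99730795e-01 4.34309686e-04] 0.5984143301184749 [ 0.18  0.65 -0.9   1.68  0.57  1.09  0.62]
```

View pics/w7.png

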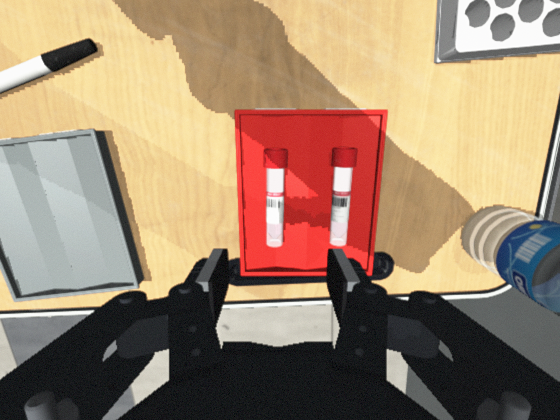

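Both red tubes lie in their own troughs, at (275,198) and (342,197). Next is the purple tube on the left.

Call:
{"api": "step_arm", "payload": {"increments": [[-0.015, 0.004, 0, 0, 0, -7, -0.2], [-0.04, 0.01, 0, 0, 0, -14, -0.2], [-0.07, 0.018, 0, 0, 0, -21, -0.2], [-0.1, 0.026, 0, 0, 0, -28, -0.2], [-0.13, 0.034, 0, 0, 0, -35, -0.2], [-0.16, 0.042, 0, 0, 0, -42, -0.2], [-0.185, 0.048, 0, 0, 0, -49, -0.2], [-0.205, 0.053, 0, 0, 0, -56, -0.2], [-0.215, 0.056, -0.01, 0, 0, -63, -0.2], [-0.2176, 0.0568, -0.03, 0, 0, -70, -0.2]]}}

```text
t: 12.32
eef_pos: [0.3763, 0.2749, 0.1256]
tool_rot: [0.0, 0.594, 0.805, 0.001]
contact_force: [1.0, 0.8, -0.5]
gripper_width: 0.595
```

Call:
{"api": "step_arm", "payload": {"increments": [[0, 0, -0.015, 0, 0, -7, -0.2], [0, 0, -0.03, 0, 0, -14, -0.2], [0, 0, -0.045, 0, 0, -20, -0.2], [0, 0, -0.045, 0, 0, -23, -0.2], [0, 0, -0.045, 0, 0, -23, -0.2]]}}

```text
t: 12.73
eef_pos: [0.3764, 0.2728, 0.0784]
tool_rot: [-0.0, 0.742, 0.671, -0.002]
contact_force: [0.2, 0.4, -0.6]
gripper_width: 0.601
```

```bash
cat > look.py <<'E'
import sys
from h import *
d=bot.read_camera("wrist"); o=bot.get_obs(); q=o["tool_rot"]; print(o["t"],o["eef_pos"].round(4),"yaw",round(2*np.degrees(np.arctan2(q[2],q[1])),1),o["gripper_width"],o["q"].round(2))
im=d["color"].copy()
a=sys.argv[2:]
if a:
    u,v=proj(d,[float(k) for k in a]); print(u,v); cv2.circle(im,(int(u),int(v)),3,(0,255,0),-1)
cv2.imwrite(sys.argv[1],im[:,:,::-1])
E
python3 look.py pics/w8.png .379 .2733 .011
```

```text
12.7833 [0.3769 0.2733 0.0791] yaw 84.4 0.5997090113470855 [-0.26  0.42 -0.59  2.14  0.37  0.68 -1.21]
280.80553473548633 220.88224504168906
```

View pics/w8.png

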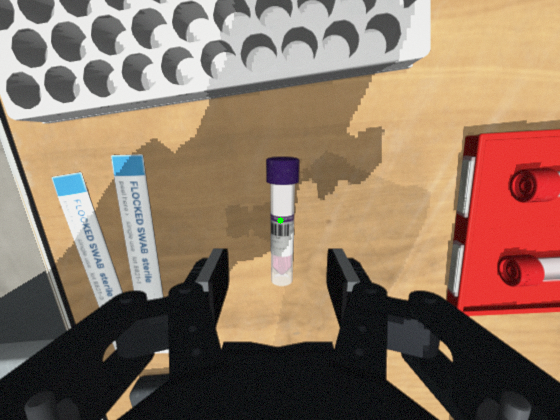

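Call:
{"api": "step_arm", "payload": {"increments": [[0.001, 0, -0.03, 0, 0, 0, -0.2], [0.001, 0, -0.055, 0, 0, 0, -0.2], [0.001, 0, -0.065, 0, 0, 0, -0.2], [0.001, 0, -0.07, 0, 0, 0, -0.2], [0.001, 0, -0.07, 0, 0, 0, 0.2], [0.001, 0, -0.07, 0, 0, 0, 0.6], [0.001, 0, -0.07, 0, 0, 0, 1], [0.001, 0, -0.07, 0, 0, 0, 1], [0.001, 0, -0.07, 0, 0, 0, 1], [0.001, 0, -0.07, 0, 0, 0, 1]]}}

```text
t: 13.62
eef_pos: [0.3796, 0.2747, 0.0113]
tool_rot: [0.0, 0.741, 0.671, 0.001]
contact_force: [-0.4, -0.1, 7.5]
gripper_width: 0.18
```

Call:
{"api": "step_arm", "payload": {"increments": [[0, 0, 0.03, 0, 0, 0, 1], [0, 0, 0.06, 0, 0, 0, 1], [0.005, -0.015, 0.09, 0, 0, -5, 1], [0.016, -0.04, 0.12, 0, 0, -10, 1], [0.03, -0.075, 0.13, 0, 0, -15, 1], [0.045, -0.11, 0.13, 0, 0, -20, 1], [0.059, -0.145, 0.13, 0, 0, -25, 1], [0.073, -0.18, 0.13, 0, 0, -30, 1], [0.087, -0.215, 0.13, 0, 0, -35, 1], [0.101, -0.25, 0.13, 0, 0, -40, 1]]}}

```text
t: 14.45
eef_pos: [0.4803, 0.0221, 0.1409]
tool_rot: [0.0, 0.927, 0.375, 0.0]
contact_force: [0.8, 0.3, -0.7]
gripper_width: 0.181
```

Call:
{"api": "step_arm", "payload": {"increments": [[0.014, -0.035, 0, 0, 0, -5, 1], [0.028, -0.07, 0, 0, 0, -10, 1], [0.042, -0.105, 0, 0, 0, -15, 1], [0.056, -0.14, 0, 0, 0, -20, 1], [0.07, -0.175, 0, 0, 0, -25, 1], [0.084, -0.21, 0, 0, 0, -30, 1], [0.098, -0.245, 0, 0, 0, -35, 1], [0.112, -0.28, 0, 0, 0, -40, 1], [0.122, -0.3, -0.01, 0, 0, -42.4, 1], [0.125, -0.311, -0.03, 0, 0, -42.4, 1]]}}

```text
t: 15.28
eef_pos: [0.6075, -0.2921, 0.1128]
tool_rot: [0.002, 1.0, 0.014, 0.003]
contact_force: [0.7, -0.1, 0.3]
gripper_width: 0.186
```

Call:
{"api": "step_arm", "payload": {"increments": [[0, 0, -0.02, 0, 0, 0, 1], [0, 0, -0.03, 0, 0, 0, 1], [0, 0, -0.03, 0, 0, 0, 1]]}}

```text
t: 15.53
eef_pos: [0.6029, -0.2857, 0.0776]
tool_rot: [-0.001, 1.0, 0.017, -0.002]
contact_force: [0.0, 1.0, -0.7]
gripper_width: 0.181
```

```bash
python3 look.py pics/w9.png
python3 - <<'E'
from h import *
d=bot.read_camera("wrist")
im=rectify(d,.49,.73,-.375,-.135,.02,2400); cv2.imwrite("pics/r9.png",cv2.resize(im,(580,580))[:,:,::-1])
E
```

```text
15.5833 [ 0.604  -0.2858  0.0793] yaw 2.0 0.1837679366780004 [ 0.43  0.63 -0.12  1.68  0.09  0.84 -1.26]
```

View pics/w9.png

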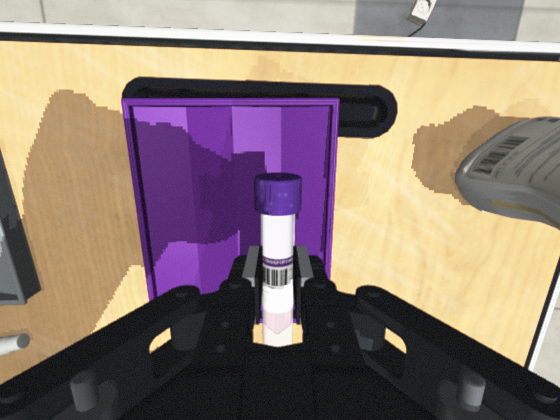

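View pics/r9.png

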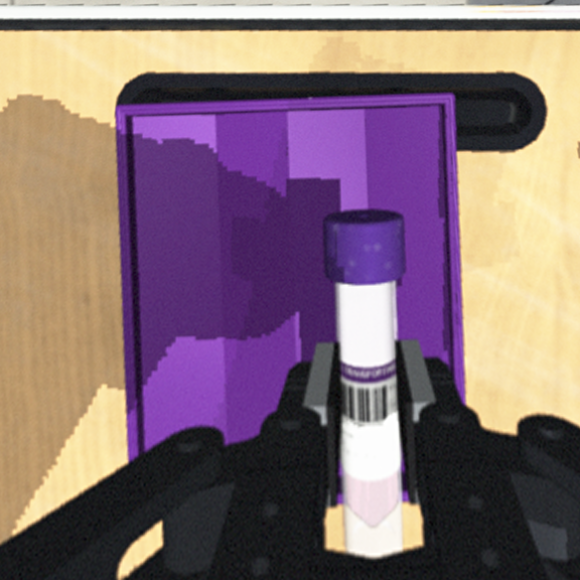

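The tray's rim corners in the rectified view, (119,106) and (455,95), agree with the top view to within 2 mm. Now I'm lowering.

Call:
{"api": "step_arm", "payload": {"increments": [[0, -0.001, -0.025, 0, 0, 0, 1], [0, -0.002, -0.045, 0, 0, 0, 1], [0, -0.002, -0.055, 0, 0, 0, 1], [0, -0.002, -0.059, 0, 0, 0, 1], [0, -0.002, -0.059, 0, 0, 0, 1], [0, -0.002, -0.059, 0, 0, 0, 0.5], [0, -0.002, -0.059, 0, 0, 0, 0.36], [0, -0.002, -0.059, 0, 0, 0, 0.36], [0, -0.002, -0.059, 0, 0, 0, 0.36], [0, -0.002, -0.04, 0, 0, 0, 0.36]]}}

```text
t: 16.47
eef_pos: [0.6027, -0.2879, 0.0377]
tool_rot: [-0.001, 1.0, 0.017, -0.003]
contact_force: [-0.8, 0.5, -0.7]
gripper_width: 0.324
```

Call:
{"api": "step_arm", "payload": {"increments": [[0, 0, 0.02, 0, 0, 0, 0.36], [0, 0, 0.05, 0, 0, 0, 0.2], [0, 0, 0.08, 0, 0, 0, 0], [0, 0, 0.1, 0, 0, 0, -0.2], [0, 0, 0.1, 0, 0, 0, -0.2]]}}

```text
t: 16.88
eef_pos: [0.6081, -0.2901, 0.1464]
tool_rot: [0.002, 1.0, 0.017, 0.004]
contact_force: [1.6, -0.4, 0.8]
gripper_width: 0.603
```

```bash
python3 look.py pics/w10.png
```

```text
16.9333 [ 0.6068 -0.2897  0.1438] yaw 1.9 0.6014134260116503 [ 0.44  0.56 -0.12  1.64  0.08  0.95 -1.25]
```

View pics/w10.png

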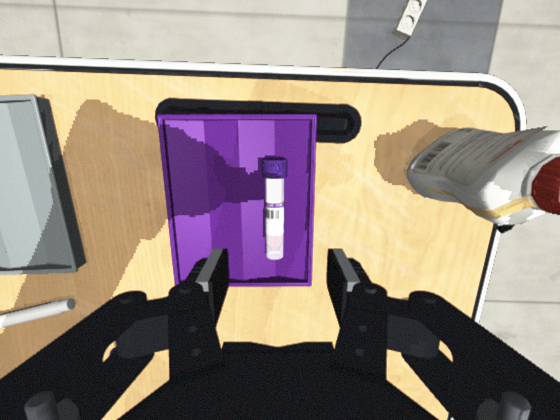

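The tube lies in the right trough at (273,208). Next is the second purple tube.

Call:
{"api": "step_arm", "payload": {"increments": [[-0.015, 0.013, 0, 0, 0, -6, -0.2], [-0.04, 0.034, 0, 0, 0, -12, -0.2], [-0.065, 0.056, 0, 0, 0, -18, -0.2], [-0.09, 0.078, 0, 0, 0, -24, -0.2], [-0.115, 0.099, 0, 0, 0, -30, -0.2], [-0.14, 0.12, -0.005, 0, 0, -36, -0.2], [-0.152, 0.131, -0.02, 0, 0, -42, -0.2], [-0.1575, 0.1355, -0.04, 0, 0, -48, -0.2], [-0.1575, 0.1355, -0.06, 0, 0, -54, -0.2], [-0.1575, 0.1355, -0.06, 0, 0, -57, -0.2]]}}

```text
t: 17.77
eef_pos: [0.4441, -0.1521, 0.0769]
tool_rot: [0.001, 0.886, -0.464, -0.003]
contact_force: [-0.6, 0.4, 0.3]
gripper_width: 0.6
```

```bash
python3 look.py pics/w11.png .4483 -.1537 .011
```

```text
17.8167 [ 0.4451 -0.1525  0.0781] yaw -55.4 0.5997243062730511 [ 0.15  0.37  0.05  2.16 -0.03  0.61 -2.31]
273.06259217633016 219.0492430281294
```

View pics/w11.png

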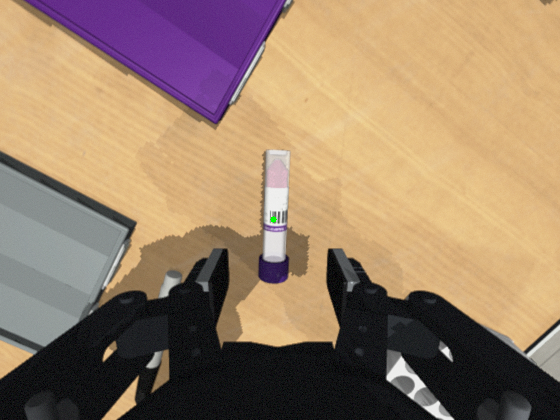

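Call:
{"api": "step_arm", "payload": {"increments": [[0.001, 0, -0.03, 0, 0, -1, -0.2], [0.001, 0, -0.055, 0, 0, -2, -0.2], [0.001, 0, -0.065, 0, 0, -2, -0.2], [0.001, 0, -0.07, 0, 0, -2, -0.2], [0.001, 0, -0.07, 0, 0, -2, 0.2], [0.001, 0, -0.07, 0, 0, -2, 0.6], [0.001, 0, -0.07, 0, 0, -2, 1], [0.001, 0, -0.07, 0, 0, -2, 1], [0.001, 0, -0.07, 0, 0, -2, 1], [0.001, 0, -0.07, 0, 0, -2, 1]]}}

```text
t: 18.65
eef_pos: [0.4493, -0.1536, 0.0113]
tool_rot: [-0.0, 0.879, -0.478, 0.001]
contact_force: [-0.5, -0.4, 6.5]
gripper_width: 0.183
```

Call:
{"api": "step_arm", "payload": {"increments": [[0, 0, 0.03, 0, 0, 0, 1], [0, 0, 0.06, 0, 0, 6, 1], [0, 0, 0.09, 0, 0, 13, 1], [0.02, -0.009, 0.11, 0, 0, 20, 1], [0.045, -0.02, 0.12, 0, 0, 27, 1], [0.075, -0.033, 0.12, 0, 0, 34, 1], [0.105, -0.047, 0.12, 0, 0, 41, 1], [0.135, -0.06, 0.12, 0, 0, 48, 1], [0.15, -0.067, 0.12, 0, 0, 55, 1], [0.155, -0.0692, 0.11, 0, 0, 59, 1]]}}

```text
t: 19.48
eef_pos: [0.6073, -0.2245, 0.1221]
tool_rot: [0.001, 1.0, 0.02, 0.003]
contact_force: [0.7, -0.9, 0.1]
gripper_width: 0.185
```

Call:
{"api": "step_arm", "payload": {"increments": [[0, 0, -0.02, 0, 0, 0, 1], [0, 0, -0.05, 0, 0, 0, 1], [0, 0, -0.07, 0, 0, 0, 1], [0, 0, -0.07, 0, 0, 0, 1]]}}

```text
t: 19.82
eef_pos: [0.5999, -0.2216, 0.0458]
tool_rot: [-0.001, 1.0, 0.017, -0.004]
contact_force: [-1.4, 0.4, 0.5]
gripper_width: 0.184
```

```bash
python3 look.py pics/w12.png
```

```text
19.8667 [ 0.6014 -0.222   0.0482] yaw 2.0 0.18802574781855408 [ 0.36  0.64 -0.14  1.76  0.12  0.76 -1.38]
```

View pics/w12.png

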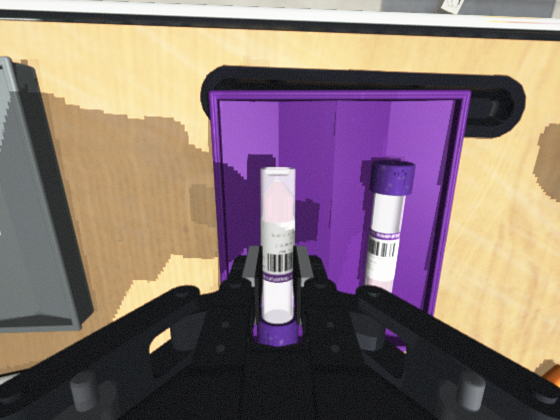

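Call:
{"api": "step_arm", "payload": {"increments": [[0, 0, -0.015, 0, 0, 0, 1], [0, 0, -0.025, 0, 0, 0, 1], [0, 0, -0.029, 0, 0, 0, 1], [0, 0, -0.029, 0, 0, 0, 1], [0, 0, -0.029, 0, 0, 0, 0.5], [0, 0, -0.029, 0, 0, 0, 0.36], [0, 0, -0.029, 0, 0, 0, 0.36], [0, 0, -0.029, 0, 0, 0, 0.36], [0, 0, -0.015, 0, 0, 0, 0.36], [0, 0, 0.005, 0, 0, 0, 0.36]]}}

```text
t: 20.7
eef_pos: [0.602, -0.2221, 0.0548]
tool_rot: [-0.001, 1.0, 0.017, -0.002]
contact_force: [1.3, -0.3, 0.1]
gripper_width: 0.322
```

Call:
{"api": "step_arm", "payload": {"increments": [[0, 0, 0.03, 0, 0, 0, 0.36], [0, 0, 0.06, 0, 0, 0, 0.2], [0, 0, 0.09, 0, 0, 0, 0], [0, 0, 0.1, 0, 0, 0, -0.2], [0, 0, 0.1, 0, 0, 0, -0.2]]}}

```text
t: 21.12
eef_pos: [0.6058, -0.2232, 0.1601]
tool_rot: [0.001, 1.0, 0.017, 0.004]
contact_force: [0.4, -0.8, -0.1]
gripper_width: 0.598
```

```bash
python3 look.py pics/w13.png
```

```text
21.1667 [ 0.6044 -0.2229  0.1575] yaw 1.9 0.6012974602751954 [ 0.37  0.5  -0.15  1.7   0.09  0.95 -1.36]
```

View pics/w13.png

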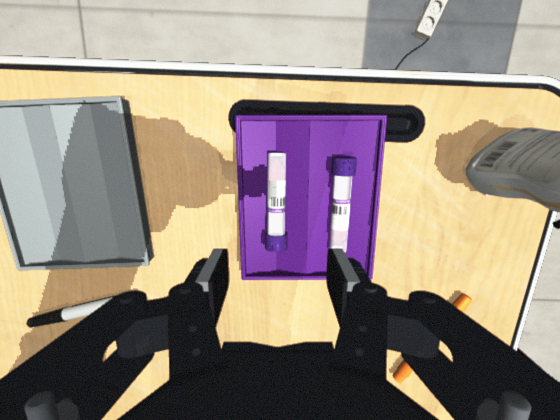

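Both purple tubes lie in their troughs, at (277,200) and (342,200). Last is the marker, at (90,310) in this view.

Call:
{"api": "step_arm", "payload": {"increments": [[-0.01, 0.015, 0, 0, 0, 7, -0.2], [-0.025, 0.04, 0, 0, 0, 14, -0.2], [-0.043, 0.068, 0, 0, 0, 21, -0.1], [-0.06, 0.096, 0, 0, 0, 28, 0], [-0.078, 0.124, 0, 0, 0, 35, 0], [-0.096, 0.152, 0, 0, 0, 42, 0], [-0.114, 0.18, 0, 0, 0, 49, 0], [-0.127, 0.201, 0, 0, 0, 56, 0], [-0.135, 0.214, -0.01, 0, 0, 63, 0], [-0.137, 0.2174, -0.03, 0, 0, 70, 0]]}}

```text
t: 22.0
eef_pos: [0.4653, -0.0024, 0.1256]
tool_rot: [0.0, 0.806, 0.592, 0.001]
contact_force: [0.3, -0.6, -0.5]
gripper_width: 0.5
```

Call:
{"api": "step_arm", "payload": {"increments": [[0, 0, -0.015, 0, 0, 7, 0], [0, 0, -0.03, 0, 0, 14, 0], [0, 0, -0.045, 0, 0, 21, 0], [0, 0, -0.045, 0, 0, 28, 0], [0, 0, -0.045, 0, 0, 34.6, 0], [0, 0, -0.045, 0, 0, 34.6, 0]]}}

```text
t: 22.5
eef_pos: [0.4648, -0.0052, 0.0787]
tool_rot: [-0.002, 0.596, 0.803, -0.001]
contact_force: [-0.2, -0.1, -0.2]
gripper_width: 0.5
```

```bash
python3 look.py pics/w14.png .467 -.0054 .008
```

```text
22.55 [ 0.4652 -0.0052  0.0791] yaw 106.4 0.4976411111014061 [ 0.38  0.43 -0.6   2.14  0.38  0.68 -0.19]
280.4189901166004 221.9339985929623
```

View pics/w14.png

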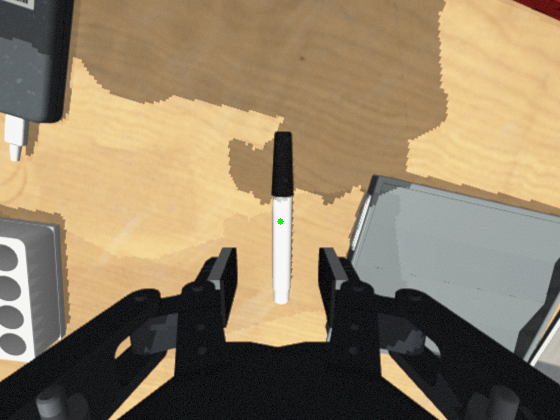

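Call:
{"api": "step_arm", "payload": {"increments": [[0, 0.001, -0.03, 0, 0, 0, 0], [0, 0.002, -0.055, 0, 0, 0, 0], [0, 0.002, -0.066, 0, 0, 0, 0], [0, 0.002, -0.072, 0, 0, 0, 0], [0, 0.002, -0.072, 0, 0, 0, 0.2], [0, 0.002, -0.072, 0, 0, 0, 0.6], [0, 0.002, -0.072, 0, 0, 0, 1], [0, 0.002, -0.072, 0, 0, 0, 1], [0, 0.002, -0.072, 0, 0, 0, 1], [0, 0.002, -0.072, 0, 0, 0, 1]]}}

```text
t: 23.38
eef_pos: [0.4672, -0.0032, 0.0092]
tool_rot: [0.001, 0.598, 0.801, 0.001]
contact_force: [-0.3, -0.3, 5.8]
gripper_width: 0.147
```

Call:
{"api": "step_arm", "payload": {"increments": [[0, 0, 0.03, 0, 0, 0, 1], [0, 0, 0.06, 0, 0, 7, 1], [0, 0, 0.09, 0, 0, 14, 1], [0.01, 0, 0.11, 0, 0, 21, 1], [0.03, 0, 0.12, 0, 0, 28, 1], [0.05, 0, 0.12, 0, 0, 35, 1], [0.07, 0.005, 0.12, 0, 0, 42, 1], [0.09, 0.01, 0.12, 0, 0, 49, 1], [0.11, 0.015, 0.12, 0, 0, 56, 1], [0.125, 0.02, 0.12, 0, 0, 63, 1]]}}

```text
t: 24.22
eef_pos: [0.5929, 0.0166, 0.1285]
tool_rot: [0.0, 0.089, 0.996, 0.0]
contact_force: [-0.4, -0.2, -0.7]
gripper_width: 0.149
```

Call:
{"api": "step_arm", "payload": {"increments": [[0.008, 0.002, 0, 0, 0, 7, 1], [0.014, 0.004, -0.02, 0, 0, 14.6, 1], [0.014, 0.004, -0.05, 0, 0, 14.6, 1], [0.014, 0.004, -0.06, 0, 0, 14.6, 1], [0.014, 0.004, -0.06, 0, 0, 14.6, 1]]}}

```text
t: 24.63
eef_pos: [0.603, 0.02, 0.0655]
tool_rot: [-0.003, -0.036, 0.999, -0.0]
contact_force: [-1.3, -0.5, 0.0]
gripper_width: 0.146
```

```bash
python3 look.py pics/w15.png
python3 - <<'E'
from h import *
d=bot.read_camera("wrist")
im=rectify(d,.49,.73,-.13,.11,.02,2400); cv2.imwrite("pics/r15.png",cv2.resize(im,(580,580))[:,:,::-1])
E
```

```text
24.6833 [0.6042 0.0204 0.0674] yaw 184.1 0.14825463017760723 [ 0.47  0.72 -0.84  1.81  0.66  0.92  0.97]
```

View pics/w15.png

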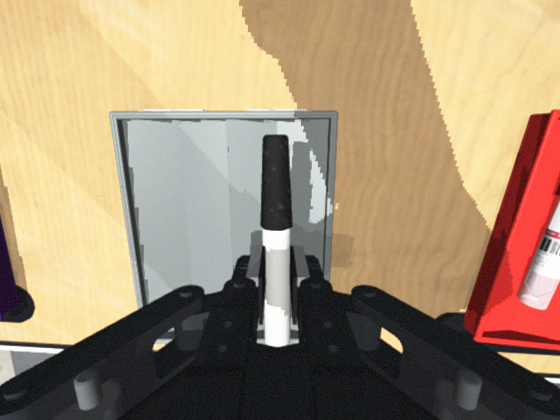

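View pics/r15.png

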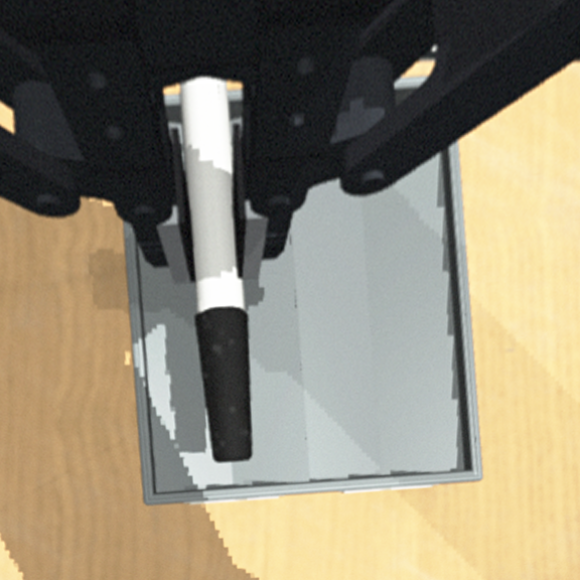

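Run:
```python
from h import *
d=bot.read_camera("wrist")
for z in (.06,.066): print(at(d,276,136,z), at(d,277,345,z))
print(bot.get_obs()["eef_pos"])
```

```text
[0.54062312 0.01496798 0.06      ] [0.66563615 0.02441911 0.06      ]
[0.54049443 0.01498826 0.066     ] [0.66055466 0.02406496 0.066     ]
[0.60597018 0.0210556  0.06960491]
```

Call:
{"api": "step_arm", "payload": {"increments": [[0, -0.001, -0.02, 0, 0, 0, 1], [0, -0.001, -0.035, 0, 0, 0, 1], [0, -0.001, -0.044, 0, 0, 0, 1], [0, -0.001, -0.048, 0, 0, 0, 1], [0, -0.001, -0.048, 0, 0, 0, 1], [0, -0.001, -0.048, 0, 0, 0, 0.5], [0, -0.001, -0.048, 0, 0, 0, 0.4], [0, -0.001, -0.048, 0, 0, 0, 0.4], [0, -0.001, -0.048, 0, 0, 0, 0.4], [0, -0.001, -0.03, 0, 0, 0, 0.4]]}}

```text
t: 25.62
eef_pos: [0.6035, 0.0192, 0.0361]
tool_rot: [-0.002, -0.036, 0.999, -0.0]
contact_force: [-0.2, 0.2, -0.7]
gripper_width: 0.297
```

Call:
{"api": "step_arm", "payload": {"increments": [[0, 0, 0.02, 0, 0, 0, 0.4], [0, 0, 0.05, 0, 0, 0, 0.2], [0, 0, 0.08, 0, 0, 0, 0], [0, 0, 0.11, 0, 0, 0, -0.2], [0, 0, 0.13, 0, 0, 0, -0.2], [0, 0, 0.13, 0, 0, 0, -0.2]]}}

```text
t: 26.12
eef_pos: [0.6081, 0.0209, 0.1735]
tool_rot: [0.004, -0.036, 0.999, 0.0]
contact_force: [0.2, 1.2, 0.2]
gripper_width: 0.597
```

```bash
python3 look.py pics/w16.png
python3 - <<'E'
from h import *
d=bot.read_camera("scene"); cv2.imwrite("pics/s16.png",cv2.resize(d["color"][110:380,130:440],None,fx=2,fy=2,interpolation=2)[:,:,::-1])
E
```

```text
26.1667 [0.607  0.0203 0.1711] yaw 184.1 0.6015305704232994 [ 0.53  0.6  -0.93  1.74  0.54  1.08  1.06]
```

View pics/w16.png

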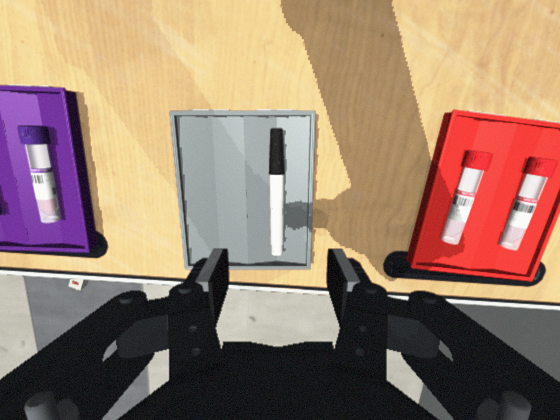

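View pics/s16.png

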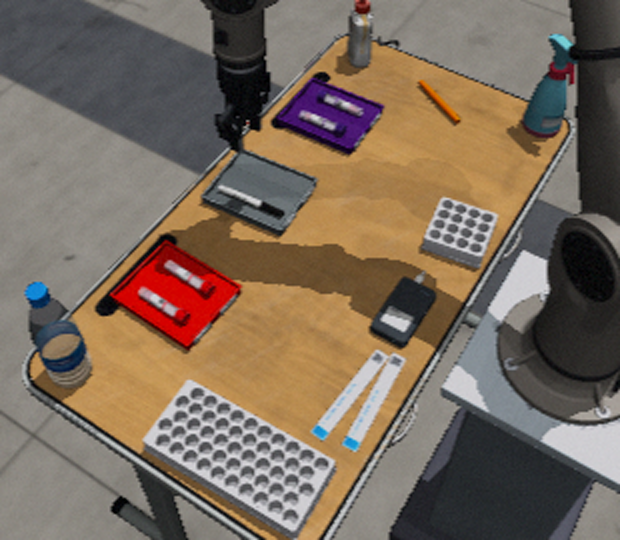

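Everything is in place: the pen lies in the left grey trough at (277,190) and all four tubes are in their trays. I'll check the bottles haven't moved, then hand in.

Run:
```python
from h import *
a=cv2.imread("pics/scene0.png").astype(int); b=bot.read_camera("scene")["color"][:,:,::-1].astype(int)
for n,(u0,v0,u1,v1) in dict(drink=(140,248,178,305),pump=(300,98,322,146),spray=(388,125,424,182)).items():
    print(n,np.abs(a[v0:v1,u0:u1]-b[v0:v1,u0:u1]).mean().round(1))
o=bot.get_obs(); print(o["t"],o["contact_force"].round(1),o["eef_pos"].round(3))
print(bot.hand_in())
```

```text
drink 9.1
pump 9.4
spray 27.1
26.2667 [-0.6 -0.4  0.5] [0.605 0.019 0.168]
the job is handed in; nothing more can be done
None
```

Run:
```python
import cv2,numpy as np
a=cv2.imread("pics/scene0.png"); b=cv2.imread("pics/s16.png"); b=cv2.resize(b,None,fx=.5,fy=.5,interpolation=cv2.INTER_AREA)
a=a[110:380,130:440]
for n,(u0,v0,u1,v1) in dict(drink=(142,250,178,303),pump=(302,112,320,144),spray=(392,130,422,180),wood=(220,260,260,285),orange=(336,148,362,172)).items():
    u0-=130;u1-=130;v0-=110;v1-=110
    t=a[v0:v1,u0:u1]; s=b[max(0,v0-5):v1+5,max(0,u0-5):u1+5]
    r=cv2.matchTemplate(s,t,cv2.TM_CCOEFF_NORMED); _,m,_,p=cv2.minMaxLoc(r)
    print(n,round(m,3),p[0]-min(5,u0),p[1]-min(5,v0))
```

```text
drink 0.996 0 0
pump 0.995 0 0
spray 0.534 -1 0
wood 0.974 0 0
orange 0.994 0 0
```

The job is done and handed in at about 26 s of the 112 s allowed. The hand-in reports no verdict.

**What I did:** I placed the two red-capped tubes in the red tray, then the two purple-capped tubes in the purple tray, then the white marker in the left trough of the grey tray. Each one lies in its own trough. I left the orange pen alone.

**Last checks**
- **Placements:** the final wrist and scene pictures show both red tubes and the marker lying flat along their troughs. The scene picture also shows both purple tubes in theirs.
- **Robot:** the gripper was open and clear of everything, 0.17 m above the desk. The force reading was about 1 N or less.
- **Bottles:** matching the first and last scene pictures gave zero pixel shift for the pump bottle, the water bottle and the orange pen.
- **Unclear:** the spray bottle, which was not part of the job, matched poorly (0.53, with a 1-pixel offset). The arm partly covers it in the last picture. It stands upright there in its old place, and I never touched it on purpose.
- **Forces:** the highest reading at the end of any move was about 7.5 N, while closing on a tube.

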